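# Switch the blender off at its key bank and take the cup off

## Robot

A 6-joint arm with a two-finger parallel gripper is mounted at the origin on a cart in front of the work surface, level with it; the furniture and walls round the work are solid. World frame = base frame: x ahead of the robot, y to its left, z up, the work surface at z = 0. Lengths are in m, angles in rad, forces in N, time in s.
With the tool pointing down it reaches from about 0.275 to 0.85 m from the base axis. Payload 19 kg.
Tool frame: the origin (TCP) lies at the very end of the fingers, on their centre line; the grasp point (between the pads) lies 19 mm behind it; z points along the fingers, x is the direction in which the jaws open and shut, and the axes are right-handed (so a half turn about z gives the same grasp; the last joint's range is limited). The gripper opens to 85 mm and grips with 20 to 120 N. Pads are 22 mm wide; open, the fingers measure 114 mm over their backs; the gripper's body (76 mm by 85 mm) begins 54 mm behind the grasp point. The pads swing forward as they close: fully open they stand 13 mm farther back than shut.
Start: joints at [1.006, 0.15, 1.437, -0, 1.554, -0.134], TCP at [0.24, 0.522, 0.231] pointing down, gripper open.
Joint ranges: [-2.8, 2.8], [-0.68, 2.1], [0.12, 2.68], [-1.39, 4.53], [0.16, 2.79], [-2.81, 2.81]. Speed limits (rad/s): [1.89, 1.89, 2.22, 3.01, 3.01, 3.01].

## Interface

Orientations are given as [roll, pitch, yaw] about the fixed x, y, z axes, in that order (R = Rz(yaw) Ry(pitch) Rx(roll)).
In Python, from bench import status, imaging, ticket gives the robot as it stands.
- The arm moves only by the shell command python3 -m pendant 'ROWS' [OPENING] [FORCE]. ROWS is a JSON object of lists of equal length, an entry for each row: "offset": the shift along the tool's x, y, z in m, a list of three; "turn": the turn about the tool's z in degrees. A call has 1 to 5 rows; each row is the pose to reach, as a shift and turn from the pose commanded when the call began, along the tool's axes at that moment; what a row does not reach only later rows make up. A row lasts 1/10 s, in which the tool goes at most 50 mm and 8.59 degrees, less where a joint would pass 70% of its speed; a pose out of reach is approached as far as the arm can. A call with a gripper value outside its range is refused whole. OPENING is the opening, from -1 (shut) to 1 (fully open), set as the call begins (- or left out, the last holds). The fingers move at their own pace and stop on an object; FORCE is the grip in N (left out, the last holds). Time passes only in rows, so rows that repeat a pose let the fingers close. It gives the time, the measured TCP pose, the force and the opening at its end, in the units of the state.
- status.read_state(): the state, without advancing time (a new reading comes with each control period).
- imaging.grab_frame(name): name is "side" or "top"; returns a dict with "frame" (420x560x3 uint8, red, green, blue), "vertical_fov" (degrees; the focal length in pixels is half the picture's height over the tangent of half this angle, whatever the lens; pixels are square), "cx", "cy" (the principal point, pixels), "rvec" (rotation vector, rad) and "tvec" (3), from world to camera coordinates, as OpenCV has them. Camera axes: x right, y down, z forward; pixel columns grow to the right and rows downward; lengths in m; the calibration is good to about 2 mm. A picture is of the moment at which its call begins. There is no depth.
- ticket.finish_job(): hands the job in, once; it reports no verdict.
The state is a dict: "clock": time; "joint_pos": joint angles; "joint_vel": joint speeds; "joint_torque": joint torques, N m; "tool_pos": TCP position; "orientation": TCP orientation; "wrist_force": force on the tool from outside, world axes, zero at the start; "ft_torque": the same for the moment, N m; "finger_gap": finger opening in m.
Only numpy, scipy, OpenCV 4.12 (cv2) and the standard library are available. Lean on these libraries where they do the work, as an engineer would, in place of code of your own. Each camera call takes 0.05 s, during which the arm holds its last target. There are 200 camera calls.

## Task

The blender has been left on one of its speeds: switch it off by pressing the long key until it stays down and the speed key that was held down pops up. Then lift the steel cup off the blender and set it down upright on the round cork mat, wholly on the mat, without dropping it and without shifting the things standing around.

Things in the scene. Friction and masses are not known exactly. Their poses are not given: they have to be found in the camera images.
- blender_base: White blender base, fixed, 140 mm (x) by 250 mm (y), deck 60 mm high. Origin at the centre of its underside, z up. At +y it carries four white keys side by side along its x, 28 mm apart (row 50 mm to +y of the origin; their order differs from start to start); at -y a round turret on which the cup stands, 60 mm to -y of the origin.
- cup_seat (a point): Centre of the flat top of the turret, 66 mm above the worktop; the cup's foot stands here inside a black rim of 40 mm inner radius, 44 mm outer radius, 7 mm high. Fixed to the blender base.
- key_off (a joint): Press depth of the long key (off), m, straight down: 0 up, 0.010 latched (stays when let go), 0.013 bottom stop. A hidden bar interlocks the four keys: any key pressed past about 0.0095 latches, and within its first 0.003 it frees the key latched before, which springs up. Slow pressing takes 1 N at first, a peak of about 4 N near 0.002, then 1 to 2 N; the force rises hard only at the bottom stop.
- key_off_top (a point): Where to press the long key: on its top face, 15 mm from its free end, on the part that juts 45 mm beyond the other keys, away from the cup. Cap 22 mm wide, 85 mm long, its top 18 mm above the deck (78 mm above the worktop) when up, 8 mm when latched. Moves with the key; axes as the blender base's (y along the key, away from the cup).
- key_a (a joint): How far this short key is pressed, m: 0 = up, 0.010 = latched down, 0.013 = bottom stop. Exactly one short key is latched down at the start. Sprung upward; same mechanism as key_off.
- key_b (a joint): How far this short key is pressed, m: 0 = up, 0.010 = latched down, 0.013 = bottom stop. Exactly one short key is latched down at the start. Sprung upward; same mechanism as key_off.
- key_c (a joint): How far this short key is pressed, m: 0 = up, 0.010 = latched down, 0.013 = bottom stop. Exactly one short key is latched down at the start. Sprung upward; same mechanism as key_off.
- key_a_top (a point): Short key of the blender's key bank, one of three alike: white cap 22 mm wide, 40 mm long, 18 mm above the deck when up. This point: middle of its top face, moves with the key.
- key_b_top (a point): Short key of the blender's key bank, one of three alike: white cap 22 mm wide, 40 mm long, 18 mm above the deck when up. This point: middle of its top face, moves with the key.
- key_c_top (a point): Short key of the blender's key bank, one of three alike: white cap 22 mm wide, 40 mm long, 18 mm above the deck when up. This point: middle of its top face, moves with the key.
- cup: Closed blending cup, loose, about 0.25 kg, 94 mm tall: black ribbed collar at the foot, 70 mm across, 20 mm high; above it a straight round steel body 60 mm in diameter from 20 to 88 mm up, then a short bevel to the flat top. Grip the steel body from above. Origin: centre of the collar's underside, z up. It just stands on the turret, not screwed.
- mat: Round cork mat, fixed, 130 mm in diameter, 8 mm thick. Origin at the centre of its underside. To its left and behind it stands a white toaster oven about 0.26 m tall; a wall cabinet hangs over the rear of the worktop from 0.46 m up, so keep high moves near the robot.
- pepper_mill: Wooden pepper mill, 58 mm wide, 170 mm tall; leave it alone. Origin at the centre of its underside.
- mug: Green and white mug, 78 mm wide, 116 mm with its handle, 101 mm tall; leave it alone. Origin at the centre of its underside.
- tin: Low round food tin, 86 mm wide, 40 mm tall; leave it alone. Origin at the centre of its underside.
Not all that is in view belongs to the job. Of the things like the cup, leave any that is turquoise; of the rest the larger one is meant.

How it is judged:
By the outcome, as a careful person would: the job done as asked, in the order asked, and still so for the second after the job is handed in, with the robot touching nothing.
It also fails if it takes over 51 s, if anything falls off the work surface, if the arm or the gripper's body presses on something with over 40 N, if the wrist force passes 120 N, or if a joint passes its speed limit or range.

## Working session

There is one attempt and no reset: what is moved stays moved. The work goes in short steps, Python scripts to look and compute and a shell command to move; the robot and the scene stay as the last step left them, time stands still between calls to the robot, and variables do not carry over. Pictures are saved under pics/ and viewed, on a budget of 10 in all, crops included, one or two more only if the job needs it, and the job is handed in when it is done.

```bash
mkdir -p pics; cat > h.py <<'E'
import numpy as np, cv2
from bench import status, imaging, ticket
def grab(n):
    d=imaging.grab_frame(n); f=d["frame"]
    fl=f.shape[0]/2/np.tan(np.radians(d["vertical_fov"])/2)
    K=np.array([[fl,0,d["cx"]],[0,fl,d["cy"]],[0,0,1]]); R=cv2.Rodrigues(np.array(d["rvec"],float))[0]; t=np.array(d["tvec"],float).ravel()
    np.savez(n+".npz",f=f,K=K,R=R,t=t); return f,K,R,t
def load(n):
    z=np.load(n+".npz"); return z["f"],z["K"],z["R"],z["t"]
def ray(c,u,v):
    f,K,R,t=c; d=R.T@np.linalg.inv(K)@np.array([u,v,1.]); return -R.T@t,d
def plane(c,u,v,z):
    o,d=ray(c,u,v); return o+d*(z-o[2])/d[2]
def proj(c,p):
    f,K,R,t=c; q=K@(R@np.array(p,float)+t); return q[:2]/q[2]
def save(name,img): cv2.imwrite("pics/"+name,cv2.cvtColor(img,cv2.COLOR_RGB2BGR))
E
python3 - <<'E'
from h import *
for n in("side","top"):
    c=grab(n); save(n+"0.png",cv2.resize(c[0],(800,600),interpolation=cv2.INTER_CUBIC)); print(n,-c[2].T@c[3],c[2][2],c[1])
print(status.read_state())
E
```

```text
side [0.37043844 1.44959181 1.11749866] [ 0.02919401 -0.8262723  -0.56251381] [[491.73565472   0.         285.68006785]
 [  0.         491.73565472 211.48446008]
 [  0.           0.           1.        ]]
top [ 0.21383993 -0.06397857  1.557518  ] [ 0.1345609   0.01286294 -0.99082184] [[467.87808733   0.         273.00995719]
 [  0.         467.87808733 211.53211332]
 [  0.           0.           1.        ]]
{'clock': 0.1, 'joint_pos': array([ 1.00599347e+00,  1.50945871e-01,  1.43791537e+00,  2.71820069e-07,
        1.55377370e+00, -1.33969788e-01]), 'joint_vel': array([ 0.00075266, -0.00093589, -0.00139616,  0.00148082,  0.00010552,
        0.00079794]), 'joint_torque': array([ 2.26616823e-03, -7.14386773e+01, -5.71788490e+01, -4.23513093e-04,
        7.14433219e-03,  2.42415035e-04]), 'tool_pos': array([0.24003218, 0.52228721, 0.23075588]), 'orientation': array([-3.14145317e+00,  1.03291031e-03,  1.13996333e+00]), 'wrist_force': array([-0.77223266,  0.29843209,  0.44546   ]), 'ft_torque': array([-0.00465135,  0.01557321,  0.00527614]), 'finger_gap': 0.08522154945219029}
```

View pics/side0.png

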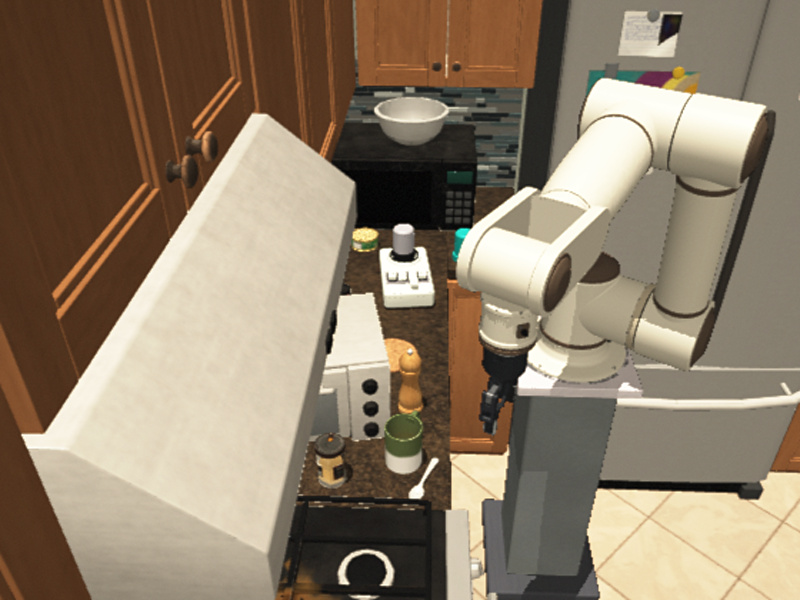

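View pics/top0.png

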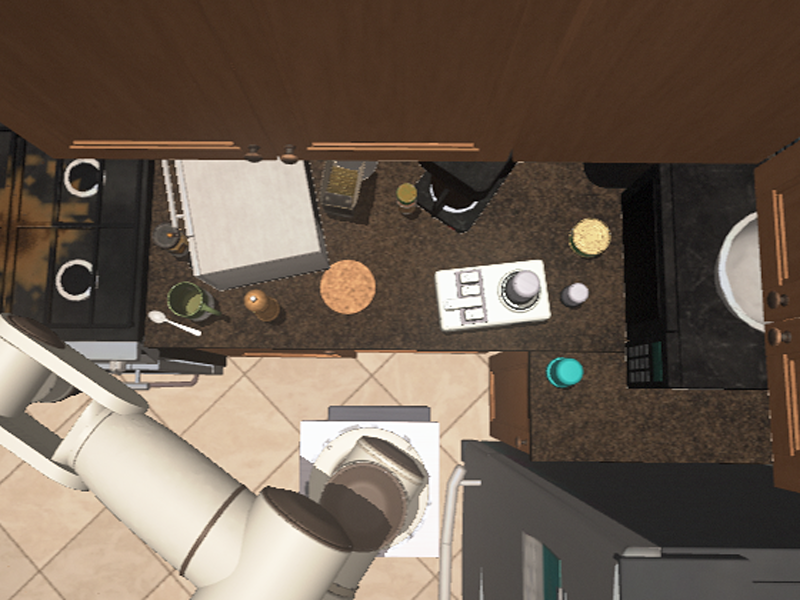

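The side view shows the blender at about (405,275), the mat at (400,352) behind the pepper mill (410,380), and the mug at (403,440). There are three cup-like things in the top view: steel on the blender (521,287), a smaller steel one on the worktop (574,294), and a turquoise one (565,372). The steel cup on the blender is the larger non-turquoise one and stands on the turret, so it is the one meant. I'll confirm that in a crop and measure.

```bash
python3 - <<'E'
from h import *
c=load("top"); f=c[0]
hsv=cv2.cvtColor(f,cv2.COLOR_RGB2HSV)
w=((hsv[...,1]<40)&(hsv[...,2]>150)).astype(np.uint8)
roi=np.zeros_like(w); roi[170:240,295:392]=1; w*=roi
w=cv2.morphologyEx(w,cv2.MORPH_CLOSE,np.ones((5,5)))
cs=max(cv2.findContours(w,0,2)[0],key=cv2.contourArea)
P=np.array([plane(c,*p[0],0.06)[:2] for p in cs],np.float32)
r=cv2.minAreaRect(P);print("base",r)
m=cv2.inRange(hsv,(5,70,110),(20,255,255));roi[:]=0;roi[175:226,218:270]=1
m*=roi;cs=max(cv2.findContours(m,0,2)[0],key=cv2.contourArea)
P=np.array([plane(c,*p[0],0.008)[:2] for p in cs],np.float32)
print("mat",cv2.minEnclosingCircle(P),cv2.minAreaRect(P),P.mean(0))
print("cup top approx",plane(c,366,199,.16), "small",plane(c,402,206,.1),"mill top",plane(c,180,210,.17))
save("crop1.png",cv2.resize(f[170:245,290:420],(780,450),interpolation=cv2.INTER_CUBIC))
E
```

```text
base ((0.4382493793964386, -0.2746809720993042), (0.1370774209499359, 0.24847662448883057), 7.142583847045898)
mat ((0.46134182810783386, 0.05762637034058571), 0.06625034660100937) ((0.46089857816696167, 0.057418350130319595), (0.1257251799106598, 0.1279246062040329), 0.6255815029144287) [0.46077463 0.05841818]
cup top approx [ 0.44482299 -0.32608198  0.16      ] small [ 0.43365337 -0.44976871  0.1       ] mill top [0.40391851 0.23323239 0.17      ]
```

View pics/crop1.png

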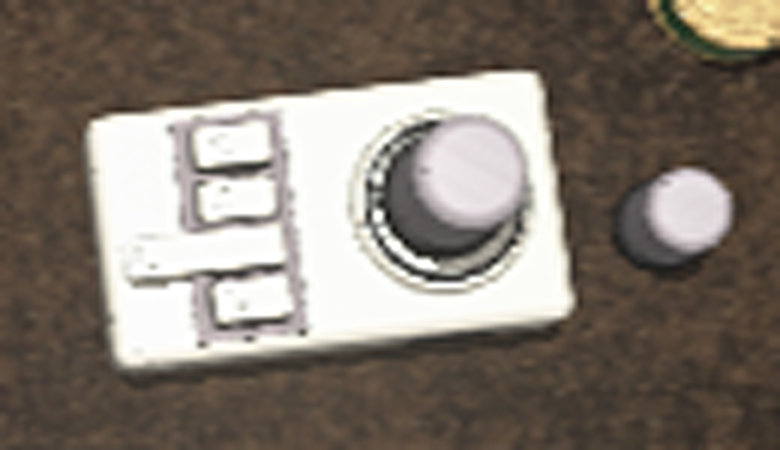

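The crop confirms it: the larger steel cup on the turret (470,175), with the small decoy at (690,210). The long key is third from the top, with its free end at about (125,262). Next I'll check the key, cup top and toaster positions numerically.

```bash
python3 - <<'E'
from h import *
c=load("top"); f=c[0]
a=np.radians(7.14);C=np.array([.4382,-.2747]);ex=np.array([np.cos(a),np.sin(a)]);ey=np.array([-ex[1],ex[0]])
W=lambda x,y:C+x*ex+y*ey
crop=lambda p:(np.array(proj(c,p))-[290,170])*6
print("press",W(-.014,.1),"end px",crop([*W(-.014,.115),.078]),"meas",plane(c,290+125/6,170+262/6,.078))
for i in(-.042,-.014,.014,.042):print(i,crop([*W(i,.05),.078]),crop([*W(i,.05),.068]))
print("seat",W(0,-.06),"cup top pred px",crop([*W(0,-.06),.16]))
g=f[170:225,350:385]; hsv=cv2.cvtColor(f,cv2.COLOR_RGB2HSV)
# cup top meas from crop ellipse x413..527,y115..231
print("cup top meas",plane(c,290+470/6,170+173/6,.16),"bevel top diam",np.linalg.norm(plane(c,290+413/6,170+173/6,.16)-plane(c,290+527/6,170+173/6,.16)))
for u,v in((325,265),(195,275),(310,160)):print("toaster",plane(c,u*.7,v*.7,.26))
E
```

```text
press [ 0.41187914 -0.17721558] end px [119.252619  260.4165217] meas [ 0.40919933 -0.16538299  0.078     ]
-0.042 [247.58611648 298.65119961] [245.48549823 300.84916097]
-0.014 [240.79095487 246.6373385 ] [238.74047869 249.17305419]
0.014 [234.03018243 194.88671075] [232.02936983 197.75674973]
0.042 [227.30353876 143.39732314] [225.35191655 146.59829326]
seat [ 0.44565765 -0.33423472] cup top pred px [472.21936203 172.52902376]
cup top meas [ 0.44540597 -0.33311707  0.16      ] bevel top diam 0.057225679445859635
toaster [0.46284199 0.08226899 0.26      ]
toaster [0.44014929 0.33902627 0.26      ]
toaster [0.67821754 0.118087   0.26      ]
```

```bash
python3 - <<'E'
from h import *
c=load("top"); f=c[0]
save("crop2.png",cv2.resize(f[105:235,100:280],(792,572),interpolation=cv2.INTER_CUBIC))
E
```

```text
(no output)
```

View pics/crop2.png

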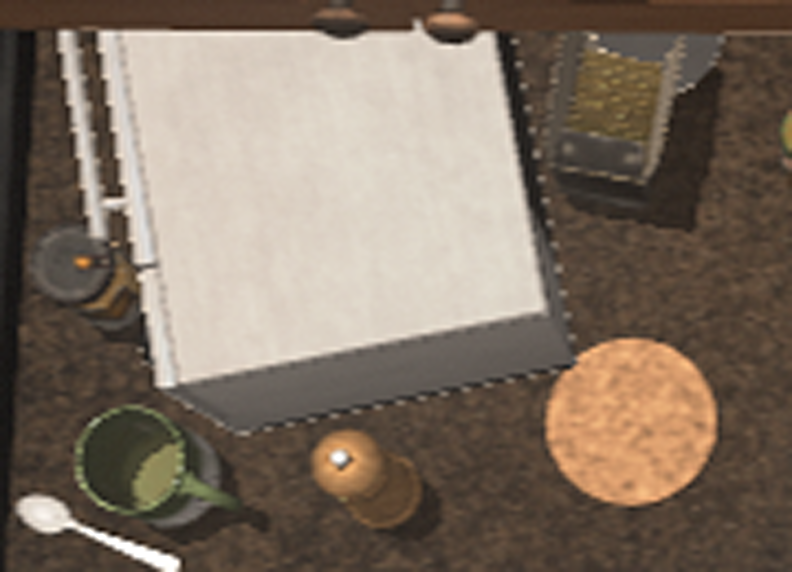

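The toaster's foot corner is close to the mat, up-left of its centre. I'll place the cup about 18 mm off-centre, away from it. Now moving towards the long key with the gripper shutting.

```bash
python3 -m pendant '{"offset":[[-0.02,0.016,0],[-0.055,0.044,0],[-0.094,0.075,0],[-0.133,0.106,0],[-0.172,0.137,0]],"turn":[0,0,0,0,0]}' -1 60 && python3 -m pendant '{"offset":[[-0.039,0.031,0],[-0.078,0.062,0],[-0.117,0.093,0],[-0.156,0.124,0],[-0.195,0.155,0]],"turn":[0,0,0,0,0]}' && python3 -c "
from h import *
s=status.read_state();print(s['clock'],s['tool_pos'],s['orientation'],s['wrist_force'])"
```

```text
clock: 0.6
tool_pos: [0.2925, 0.3072, 0.2309]
orientation: [-3.142, 0.0, 1.141]
wrist_force: [2.0, -0.2, 0.3]
finger_gap: 0.0122
clock: 1.1
tool_pos: [0.3506, 0.0717, 0.2314]
orientation: [3.141, -0.0, 1.14]
wrist_force: [2.3, 0.2, 1.1]
finger_gap: 0.0001
1.1 [0.35059069 0.07168768 0.23138058] [ 3.14104094e+00 -1.92876278e-04  1.14016874e+00] [2.30961764 0.17878824 1.14250484]
```

```bash
python3 -m pendant '{"offset":[[-0.039,0.031,0],[-0.078,0.062,0],[-0.117,0.094,0],[-0.156,0.125,0],[-0.186,0.148,0]],"turn":[8,16,24,32,40]}' && python3 -m pendant '{"offset":[[0,0,0.02],[0,0,0.05],[0,0,0.08],[0,0,0.1],[0,0,0.11]],"turn":[8,16,18.2,18.2,18.2]}' && python3 - <<'E'
from h import *
s=status.read_state();p=s['tool_pos'];y=s['orientation'][2];d=np.array([.4119,-.1785])-p[:2]
print(s['clock'],p,s['orientation'],s['wrist_force'],"tool dx,dy",d@[np.cos(y),np.sin(y)],d@[np.sin(y),-np.cos(y)])
for n in("side","top"):
    c=grab(n)
    u,v=map(int,proj(c,[.42,-.22,.08])); w=45
    save(n+"1.png",cv2.resize(c[0][v-w:v+w,u-60:u+60],(400*2,600),interpolation=cv2.INTER_CUBIC))
    print(u,v)
E
```

```text
clock: 1.6
tool_pos: [0.4075, -0.1601, 0.231]
orientation: [-3.142, 0.0, 0.435]
wrist_force: [0.4, 0.7, -0.0]
finger_gap: -0.0002
clock: 2.1
tool_pos: [0.4068, -0.1569, 0.1195]
orientation: [-3.14, 0.002, 0.124]
wrist_force: [0.7, 0.5, -0.9]
finger_gap: -0.0002
2.1 [ 0.40682809 -0.15687073  0.11947797] [-3.14005054e+00  2.07583582e-03  1.24174718e-01] [ 0.72688172  0.53094004 -0.86274474] tool dx,dy 0.0023539465037970527 0.02209091889248209
288 191
328 210
```

View pics/side1.png

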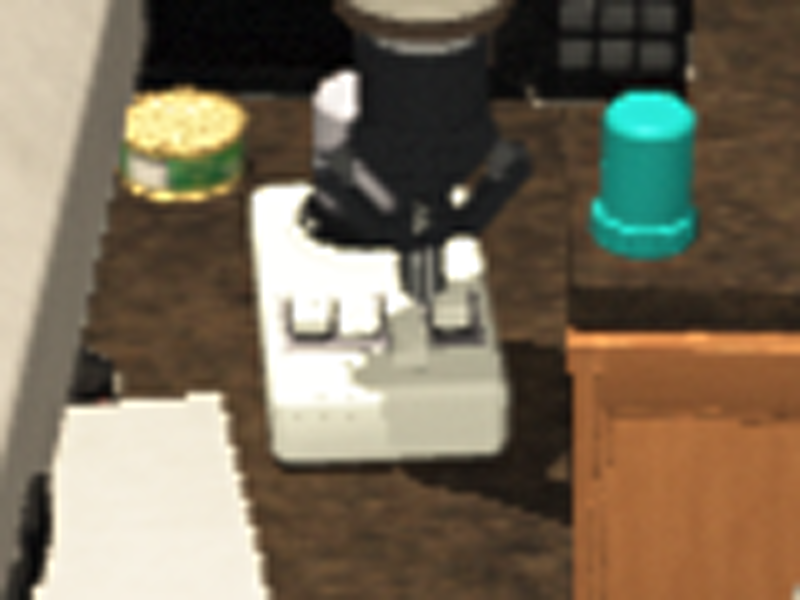

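The shut fingers at crop (422,270) line up with the long key (410,335). I'll shift 21 mm along it and go down to just above its top.

```bash
python3 -m pendant '{"offset":[[0.002,0.012,0],[0.002,0.021,0.01],[0.002,0.021,0.025],[0.002,0.021,0.035],[0.002,0.021,0.038]],"turn":[0,0,0,0,0]}' && python3 -m pendant '{"offset":[[0,0,0.003],[0,0,0.006],[0,0,0.008],[0,0,0.01],[0,0,0.012]],"turn":[0,0,0,0,0]}'
```

```text
clock: 2.7
tool_pos: [0.4119, -0.1781, 0.0823]
orientation: [-3.141, 0.001, 0.124]
wrist_force: [-0.3, 0.3, -0.6]
finger_gap: 0.0001
clock: 3.2
tool_pos: [0.4124, -0.178, 0.0715]
orientation: [3.141, -0.0, 0.124]
wrist_force: [0.3, -1.3, 1.5]
finger_gap: -0.0001
```

```bash
python3 -m pendant '{"offset":[[0,0,0.001],[0,0,0.002],[0,0,0.003],[0,0,0.004],[0,0,0.004]],"turn":[0,0,0,0,0]}' && python3 -m pendant '{"offset":[[0,0,0.001],[0,0,0.002],[0,0,0.002]],"turn":[0,0,0]}'
```

```text
clock: 3.7
tool_pos: [0.4121, -0.1778, 0.0672]
orientation: [-3.141, 0.0, 0.124]
wrist_force: [-0.6, 1.3, 1.3]
finger_gap: -0.0001
clock: 4.0
tool_pos: [0.4122, -0.1779, 0.0652]
orientation: [3.142, 0.0, 0.124]
wrist_force: [-0.5, 0.9, 2.0]
finger_gap: -0.0002
```

```bash
python3 -m pendant '{"offset":[[0,0,0.001],[0,0,0.002],[0,0,0.002]],"turn":[0,0,0]}'
```

```text
clock: 4.3
tool_pos: [0.4124, -0.1777, 0.064]
orientation: [-3.142, -0.001, 0.124]
wrist_force: [-4.3, 7.4, 17.5]
finger_gap: 0.0003
```

The bottom stop is reached (17 N). I'll retract, open and go above the cup.

```bash
python3 -m pendant '{"offset":[[0,0,-0.01],[0,0,-0.04],[0,0,-0.085],[0,0,-0.13],[0,0,-0.15]],"turn":[0,0,0,0,0]}' 1 && python3 -m pendant '{"offset":[[0.002,0.025,0],[0.006,0.07,0],[0.010,0.115,0],[0.013,0.15,0],[0.0135,0.158,0]],"turn":[0,0,0,0,0]}' && python3 - <<'E'
from h import *
s=status.read_state();p=s['tool_pos'];print(s['clock'],p,s['orientation'],s['finger_gap'])
c=grab("side");u,v=map(int,proj(c,[.42,-.22,.08]));save("side2.png",cv2.resize(c[0][v-60:v+40,u-67:u+66],(798,600),interpolation=cv2.INTER_CUBIC))
E
```

```text
clock: 4.8
tool_pos: [0.4129, -0.1784, 0.2175]
orientation: [3.138, -0.003, 0.124]
wrist_force: [-0.7, -0.8, -0.1]
finger_gap: 0.0723
clock: 5.3
tool_pos: [0.4452, -0.3361, 0.2127]
orientation: [-3.142, 0.001, 0.122]
wrist_force: [-0.2, -0.1, 0.7]
finger_gap: 0.0853
5.3 [ 0.44515198 -0.33606723  0.21268329] [-3.14155623e+00  8.59413374e-04  1.22070472e-01] 0.08533111894819947
```

View pics/side2.png

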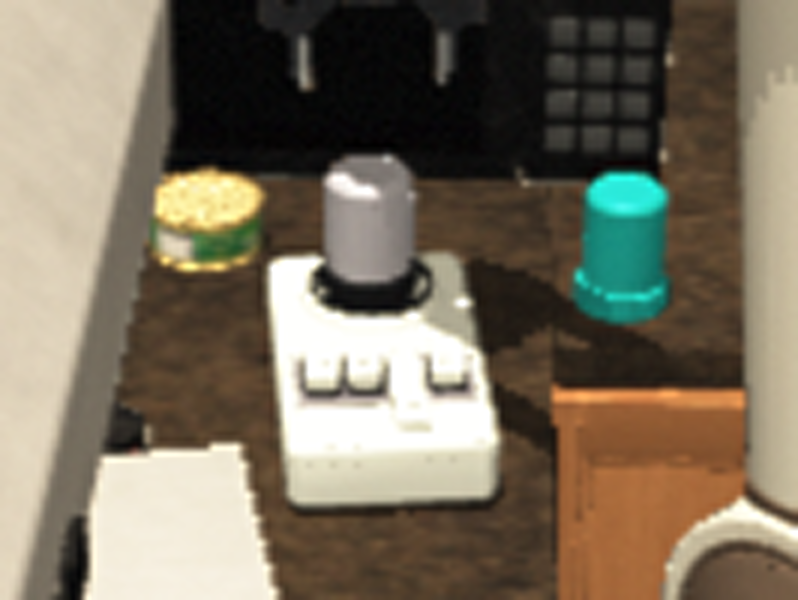

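All three short keys now stand up at (325,370), (368,370) and (447,365). The long key is down and flush near (410,405), so the blender is off. The open fingers at (305,60) and (443,60) straddle the cup at (369,220). Descending to grip it.

```bash
python3 -m pendant '{"offset":[[0.0005,-0.002,0.02],[0.0005,-0.002,0.055],[0.0005,-0.002,0.085],[0.0005,-0.002,0.103],[0.0005,-0.002,0.109]],"turn":[0,0,0,0,0]}' && python3 -m pendant '{"offset":[[0,0,0],[0,0,0],[0,0,0],[0,0,0],[0,0,0]],"turn":[0,0,0,0,0]}' -1 45
```

```text
clock: 5.85
tool_pos: [0.4448, -0.3295, 0.1027]
orientation: [-3.14, 0.002, 0.125]
wrist_force: [-0.5, 0.4, -0.3]
finger_gap: 0.0856
clock: 6.35
tool_pos: [0.446, -0.3312, 0.106]
orientation: [3.14, -0.002, 0.124]
wrist_force: [0.6, 1.9, 6.9]
finger_gap: 0.0591
```

```bash
python3 -m pendant '{"offset":[[0,0,-0.004],[0,0,-0.012],[0,0,-0.03],[0,0,-0.055],[0,0,-0.075]],"turn":[0,0,0,0,0]}' && python3 -m pendant '{"offset":[[0,0,-0.005],[0,0,-0.005],[0,0,-0.005]],"turn":[0,0,0]}' && python3 - <<'E'
from h import *
s=status.read_state();p=s['tool_pos'];y=s['orientation'][2];print(s['clock'],p,s['orientation'],s['wrist_force'])
# commanded pose and grasp: cup centre in tool frame approx = TCP in x; y offset unknown
d=np.array([.449,.045])-p[:2];print("tool dx,dy",d@[np.cos(y),np.sin(y)],d@[np.sin(y),-np.cos(y)])
c=grab("side");u,v=map(int,proj(c,[*p[:2],p[2]+.02]));save("side3.png",cv2.resize(c[0][v-40:v+60,u-67:u+66],(798,600),interpolation=cv2.INTER_CUBIC))
E
```

```text
clock: 6.85
tool_pos: [0.4454, -0.331, 0.1813]
orientation: [3.141, -0.0, 0.124]
wrist_force: [1.0, 0.3, -3.3]
finger_gap: 0.0592
clock: 7.15
tool_pos: [0.4451, -0.3307, 0.1833]
orientation: [-3.141, 0.001, 0.124]
wrist_force: [-0.4, -0.6, -3.9]
finger_gap: 0.059
7.15 [ 0.44512738 -0.33068738  0.18334799] [-3.14067472e+00  8.71053989e-04  1.24214770e-01] [-0.40542686 -0.57983431 -3.86488974]
tool dx,dy 0.050388791365559765 -0.37231301026721686
```

View pics/side3.png

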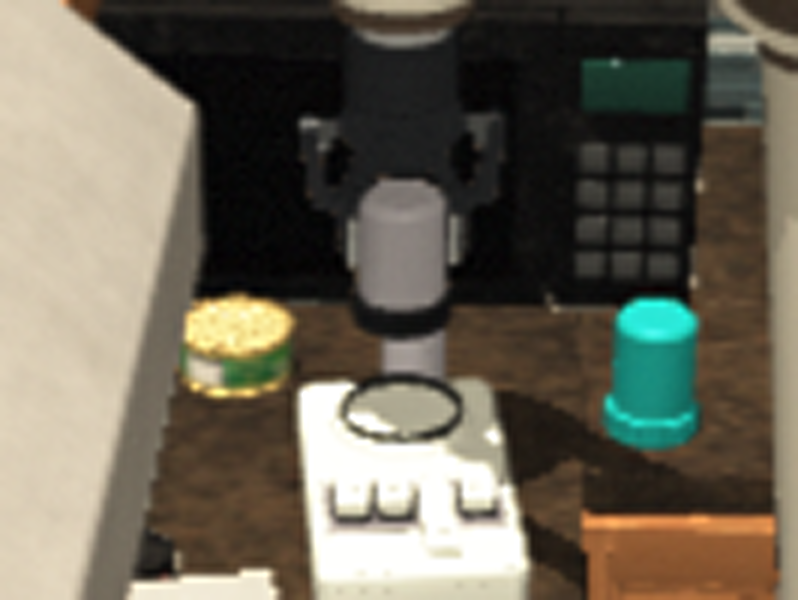

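The cup hangs upright in the jaws at (402,250), clear of the empty turret ring at (402,408). Carrying it to the mat.

```bash
python3 -m pendant '{"offset":[[0.001,-0.01,0],[0.005,-0.035,0],[0.009,-0.07,0],[0.014,-0.105,0],[0.019,-0.14,0]],"turn":[0,0,0,0,0]}' && python3 -m pendant '{"offset":[[0.005,-0.035,0],[0.009,-0.07,0],[0.014,-0.105,0],[0.018,-0.135,0],[0.022,-0.16,0]],"turn":[0,0,0,0,0]}' && python3 -m pendant '{"offset":[[0.003,-0.02,0],[0.006,-0.045,0],[0.0085,-0.062,0],[0.0095,-0.072,0],[0.0095,-0.072,0]],"turn":[0,0,0,0,0]}' && python3 - <<'E'
from h import *
s=status.read_state();p=s['tool_pos'];y=s['orientation'][2];print(s['clock'],p,s['orientation'],s['wrist_force'],s['finger_gap'])
d=np.array([.449,.046])-p[:2];print("tool dx,dy,dz",d@[np.cos(y),np.sin(y)],d@[np.sin(y),-np.cos(y)],p[2]-.047)
c=grab("top");u,v=map(int,proj(c,[.46,.05,.1]));save("top3.png",cv2.resize(c[0][v-60:v+60,u-80:u+80],(800,600),interpolation=cv2.INTER_CUBIC))
E
```

```text
clock: 7.7
tool_pos: [0.4463, -0.1877, 0.1837]
orientation: [-3.141, 0.001, 0.124]
wrist_force: [0.8, -0.4, -3.0]
finger_gap: 0.0588
clock: 8.2
tool_pos: [0.4481, -0.026, 0.1838]
orientation: [-3.141, 0.001, 0.125]
wrist_force: [0.7, -0.1, -3.9]
finger_gap: 0.0592
clock: 8.7
tool_pos: [0.449, 0.0455, 0.184]
orientation: [-3.141, 0.001, 0.126]
wrist_force: [0.0, -0.2, -3.6]
finger_gap: 0.0595
8.7 [0.44897675 0.04547905 0.18396965] [-3.14143061e+00  5.90609262e-04  1.25805741e-01] [ 7.63824458e-04 -1.83401417e-01 -3.61912731e+00] 0.059472461459504036
tool dx,dy,dz 8.843579948166177e-05 -0.0005139178489514661 0.13696964883309548
```

View pics/top3.png

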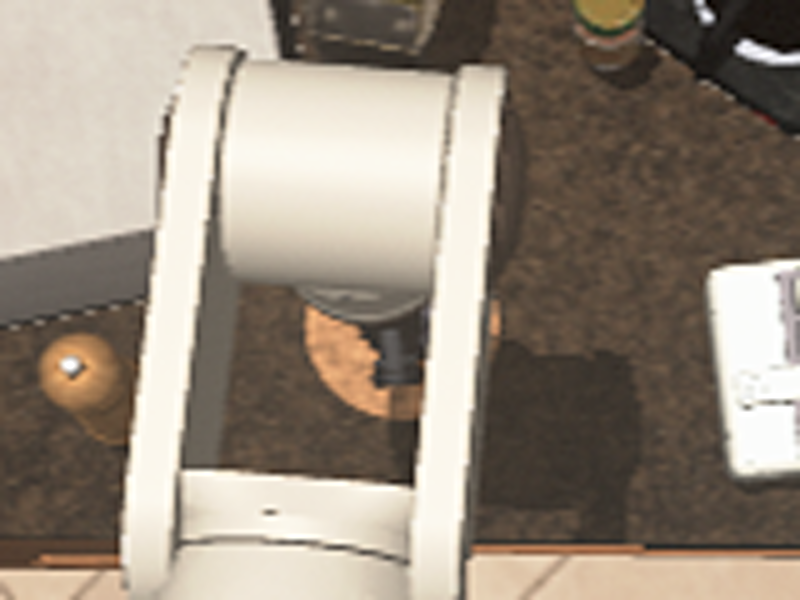

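The picture shows the wrist fork over the mat at (330,170), close to the toaster. Before going down I'll estimate the fork's height against the toaster's 0.26 m.

```bash
python3 - <<'E'
from h import *
c=load("side")
for h in (.23,.3,.4,.5,.55,.6,.65):print(h,proj(c,[.24,.522,h])/.7)
t=load("top")
for h in (.3,.4,.45,.5,.55,.6): print(h,"at wrist now",(proj(t,[.449,.0455,h])-np.array(proj(t,[.46,.05,.1])).astype(int)+[80,60])*5)
for (u,v,z) in((224.3,176.1,.26),(230.7,188,0)):print(plane(t,u,v,z))
E
```

```text
0.23 [498.40952914 422.14284051]
0.3 [501.4589824  392.75220166]
0.4 [506.1725502  347.32282228]
0.5 [511.36386183 297.28894663]
0.55 [514.16195935 270.32087506]
0.6 [517.10942723 241.91317163]
0.65 [520.21855418 211.9473976 ]
0.3 at wrist now [381.13755049 259.17490239]
0.4 at wrist now [364.71060429 222.51947826]
0.45 at wrist now [355.4172406  201.78207621]
0.5 at wrist now [345.27195918 179.1436875 ]
0.55 at wrist now [334.15199067 154.33036205]
0.6 at wrist now [321.90978571 127.01285521]
[0.48980956 0.09202695 0.26      ]
[0.50423995 0.10050713 0.        ]
```

The fork will be about 0.31 m high at placing, above the toaster's 0.26 m. The gripper body's corner points straight at the toaster corner, which is only about 62 mm away. I'll turn the gripper 52° so a flat side faces it, then lower.

```bash
python3 -m pendant '{"offset":[[0,0,0],[0,0,0],[0,0,0],[0,0,0],[0,0,0]],"turn":[4,11,18,25,32]}' && python3 -m pendant '{"offset":[[0,0,0],[0,0,0],[0,0,0],[0,0,0]],"turn":[7,14,20,20]}' && python3 -m pendant '{"offset":[[0,0,0.015],[0,0,0.045],[0,0,0.075],[0,0,0.1],[0,0,0.115]],"turn":[0,0,0,0,0]}' && python3 -m pendant '{"offset":[[0,0,0.005],[0,0,0.01],[0,0,0.014],[0,0,0.016],[0,0,0.016]],"turn":[0,0,0,0,0]}'
```

```text
clock: 9.25
tool_pos: [0.4494, 0.0436, 0.1841]
orientation: [3.141, 0.0, -0.44]
wrist_force: [-0.4, 0.3, -2.1]
finger_gap: 0.0587
clock: 9.65
tool_pos: [0.4494, 0.0437, 0.1842]
orientation: [3.141, 0.0, -0.786]
wrist_force: [0.6, -0.0, -3.0]
finger_gap: 0.0594
clock: 10.15
tool_pos: [0.4486, 0.0439, 0.0674]
orientation: [3.14, 0.001, -0.78]
wrist_force: [0.3, -0.6, -3.7]
finger_gap: 0.0588
clock: 10.65
tool_pos: [0.4496, 0.0444, 0.0535]
orientation: [-3.141, -0.0, -0.783]
wrist_force: [-1.0, 0.0, -2.9]
finger_gap: 0.0593
```

Not touching yet; about 6 mm to go. Look from the side while lowering gently.

```bash
python3 -m pendant '{"offset":[[0,0,0.001],[0,0,0.002],[0,0,0.003],[0,0,0.004],[0,0,0.004]],"turn":[0,0,0,0,0]}'; python3 -m pendant '{"offset":[[0,0,0.001],[0,0,0.0015],[0,0,0.0015]],"turn":[0,0,0]}'
```

```text
clock: 11.15
tool_pos: [0.4494, 0.0445, 0.0492]
orientation: [3.141, 0.0, -0.783]
wrist_force: [0.2, -0.3, -4.1]
finger_gap: 0.059
clock: 11.45
tool_pos: [0.4495, 0.0445, 0.048]
orientation: [-3.141, -0.0, -0.783]
wrist_force: [-1.9, 1.9, 3.3]
finger_gap: 0.059
```

Contact felt (z force went from -4 to +3.3 N). Releasing and retreating.

```bash
python3 -m pendant '{"offset":[[0,0,0],[0,0,0],[0,0,0],[0,0,0],[0,0,0]],"turn":[0,0,0,0,0]}' 1 && python3 -m pendant '{"offset":[[0,0,-0.01],[0,0,-0.03],[0,0,-0.06],[0,0,-0.09],[0,0,-0.12]],"turn":[0,0,0,0,0]}' && python3 -m pendant '{"offset":[[0.0,0.0,-0.03],[-0.01,-0.0,-0.06],[-0.035,0.025,-0.07],[-0.05,0.055,-0.07],[-0.05,0.06,-0.07]],"turn":[0,0,0,0,0]}'
```

```text
clock: 11.95
tool_pos: [0.4494, 0.0444, 0.0478]
orientation: [3.141, -0.0, -0.783]
wrist_force: [0.2, 0.7, 0.5]
finger_gap: 0.0853
clock: 12.45
tool_pos: [0.4492, 0.0445, 0.1698]
orientation: [-3.141, -0.0, -0.783]
wrist_force: [0.1, -0.6, -0.2]
finger_gap: 0.0852
clock: 12.95
tool_pos: [0.3695, 0.037, 0.2391]
orientation: [-3.141, -0.002, -0.783]
wrist_force: [0.4, -0.7, 0.1]
finger_gap: 0.0853
```

```bash
python3 -m pendant '{"offset":[[0.02,0.03,0],[0.045,0.065,0],[0.07,0.1,0],[0.09,0.135,0],[0.105,0.16,0]],"turn":[0,0,0,0,0]}' && python3 -m pendant '{"offset":[[0.03,0.02,0],[0.05,0.04,0],[0.06,0.05,0],[0.06,0.05,0]],"turn":[0,0,0,0]}' && python3 - <<'E'
from h import *
c=grab("top");f=c[0];a=cv2.resize(f[150:270,90:250],(800,600),interpolation=cv2.INTER_CUBIC);save("top4.png",a)
hsv=cv2.cvtColor(f,cv2.COLOR_RGB2HSV)
s=grab("side");u,v=map(int,proj(s,[.45,.04,.06]));save("side4.png",cv2.resize(s[0][v-60:v+60,u-80:u+80],(800,600),interpolation=cv2.INTER_CUBIC))
print((proj(c,[.461,.0575,.008])-[90,150])*5,(proj(c,[.449,.044,.102])-[90,150])*5)
E
```

```text
clock: 13.45
tool_pos: [0.3324, -0.1523, 0.2384]
orientation: [3.141, -0.001, -0.785]
wrist_force: [1.4, 0.2, -0.1]
finger_gap: 0.0854
clock: 13.85
tool_pos: [0.3403, -0.229, 0.2378]
orientation: [3.141, 0.001, -0.785]
wrist_force: [-0.1, 0.5, 0.1]
finger_gap: 0.0853
[764.71745961 251.83894999] [774.52945347 247.25064509]
```

View pics/top4.png

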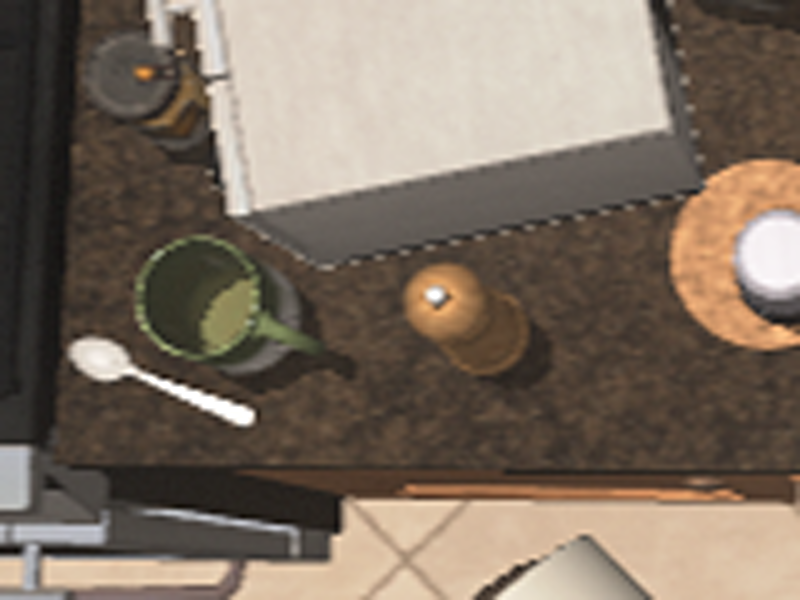

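View pics/side4.png

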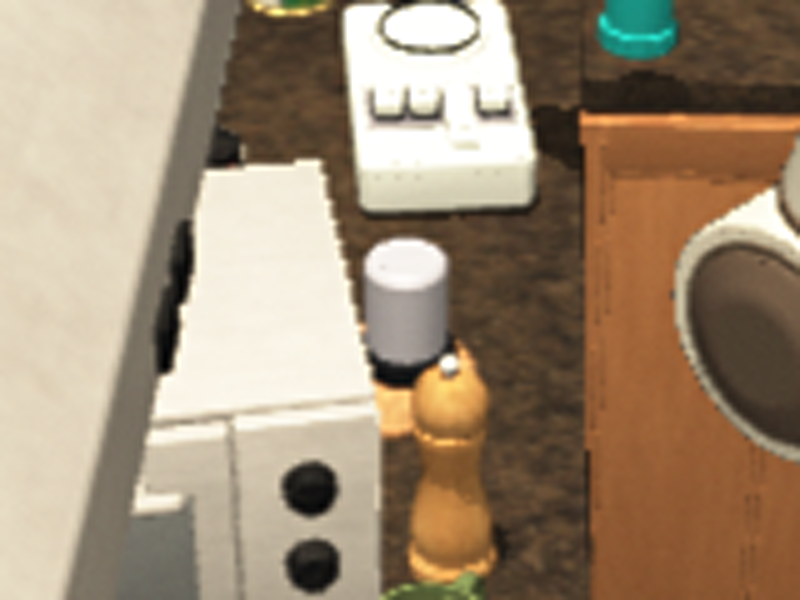

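Cup upright on the mat, mill and mug where they were. The top crop cut the cup off, so one numeric check of its margin on the mat.

```bash
python3 - <<'E'
from h import *
c=load("top");f=c[0];hsv=cv2.cvtColor(f,cv2.COLOR_RGB2HSV)
m=((hsv[...,1]<45)&(hsv[...,2]>165)).astype(np.uint8);r=np.zeros_like(m);r[185:225,230:265]=1;m*=r
k=max(cv2.findContours(m,0,2)[0],key=cv2.contourArea)
P=np.array([plane(c,*p[0],.102)[:2] for p in k],np.float32);b=cv2.minEnclosingCircle(P);print("top",b)
d=np.hypot(*(np.array(b[0])-[.461,.0575]));print("offset",d,"margin",.065-.035-d)
save("top5.png",cv2.resize(f[170:240,210:303],(797,600),interpolation=cv2.INTER_CUBIC))
E
```

```text
top ((0.4461270570755005, 0.04258903115987778), 0.02790157124400139)
offset 0.02106042314357707 margin 0.00893957685642293
```

View pics/top5.png

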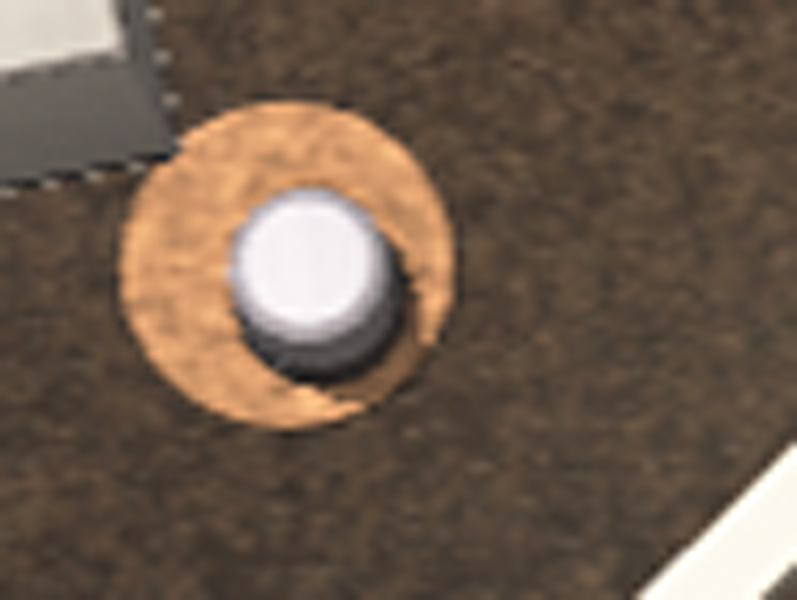

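The cup's collar (325,300) lies wholly inside the mat disc (288,265), with cork or its shadowed rim visible all round. The margin is about 9 mm. Handing in.

```bash
python3 -c "
from bench import ticket,status
s=status.read_state();print(s['clock'],s['wrist_force'],s['joint_vel']);print(ticket.finish_job())"
```

```text
13.95 [-0.53934556  0.18064065  0.15957856] [ 0.01597049 -0.01329154  0.00856626  0.00048702 -0.00257324 -0.00164148]
the job is handed in; nothing more can be done
None
```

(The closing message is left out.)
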